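# Cover the prep pots at the end of service

### The job

Close up the prep station for the night: the clean lids are piled on the table, so take the pile apart and set each lid, knob up, on the pot of its own size, fully home and level on the rim. Set the lids down gently rather than dropping them, and leave the pots, the sauce bottle and the salt shaker standing where they are.

Things in the scene. Friction and masses are not known exactly. Their poses are not given: they have to be found in the camera images.
- lid_xlarge: largest of 4 plain round metal lids piled knob up, largest at the bottom, smallest on top. Disc 136 mm across, 3 thick; hollow skirt under it 110 across, 22 deep; upright black knob on it 26 across, 18 high. Origin: centre of the skirt's lower edge (disc top 25, knob top 43 mm above); z along the knob. Each skirt stands loose on the disc below, origins 25 mm apart.
- lid_large: second largest of 4 plain round metal lids piled knob up, largest at the bottom, smallest on top. Disc 114 mm across, 3 thick; hollow skirt under it 88 across, 22 deep; upright black knob on it 26 across, 18 high. Origin: centre of the skirt's lower edge (disc top 25, knob top 43 mm above); z along the knob. Each skirt stands loose on the disc below, origins 25 mm apart.
- lid_medium: second smallest of 4 plain round metal lids piled knob up, largest at the bottom, smallest on top. Disc 94 mm across, 3 thick; hollow skirt under it 68 across, 22 deep; upright black knob on it 26 across, 18 high. Origin: centre of the skirt's lower edge (disc top 25, knob top 43 mm above); z along the knob. Each skirt stands loose on the disc below, origins 25 mm apart.
- lid_small: smallest of 4 plain round metal lids piled knob up, largest at the bottom, smallest on top. Disc 76 mm across, 3 thick; hollow skirt under it 50 across, 22 deep; upright black knob on it 26 across, 18 high. Origin: centre of the skirt's lower edge (disc top 25, knob top 43 mm above); z along the knob. Each skirt stands loose on the disc below, origins 25 mm apart.
- pot_small: smallest of 4 open round steel pots: 68 mm across outside, 62 inside, 80 tall, partly filled, standing loose on the table. Origin: centre of its underside; z up. It takes lid_small: the skirt drops inside the mouth with 6 mm play all round, the disc rests on the rim, the lid's origin 58 mm above the pot's. A larger lid does not go home.
- pot_medium: second smallest of 4 open round steel pots: 86 mm across outside, 80 inside, 90 tall, partly filled, standing loose on the table. Origin: centre of its underside; z up. It takes lid_medium: the skirt drops inside the mouth with 6 mm play all round, the disc rests on the rim, the lid's origin 68 mm above the pot's. A smaller lid falls in.
- pot_large: second largest of 4 open round steel pots: 106 mm across outside, 100 inside, 100 tall, partly filled, standing loose on the table. Origin: centre of its underside; z up. It takes lid_large: the skirt drops inside the mouth with 6 mm play all round, the disc rests on the rim, the lid's origin 78 mm above the pot's. A smaller lid falls in.
- pot_xlarge: largest of 4 open round steel pots: 128 mm across outside, 122 inside, 110 tall, partly filled, standing loose on the table. Origin: centre of its underside; z up. It takes lid_xlarge: the skirt drops inside the mouth with 6 mm play all round, the disc rests on the rim, the lid's origin 88 mm above the pot's. A smaller lid falls in.
- sauce_bottle: bystander: a white sauce bottle with an orange cap, 60 mm across and 150 mm tall, standing loose on the table. Origin: centre of its underside.
- salt_shaker: bystander: a small glass salt shaker with a metal cap, 44 mm across and 74 mm tall, standing loose on the table. Origin: centre of its underside.
Mind the look-alikes: they are no part of the job. What is shaped like the pot_large but blue or yellow is not meant.

How it is judged:
At the end, for the whole second after the job is handed in: Each lid rests on the pot of its own size: level within 0.08 rad, centred within 10 mm, height within 4 mm of resting on the rim. Pots, sauce bottle and salt shaker stand upright within 40 mm of where they were; lids and pots are at rest (horizontal distance between lid_small and pot_small below 0.01 m and z of lid_small in the frame of pot_small between 0.054 and 0.062 m and angle between each of lid_small, pot_small, lid_medium, pot_medium, lid_large, pot_large, lid_xlarge, pot_xlarge's own z axis and vertical below 0.08 rad and linear speed of each of lid_small, pot_small, lid_medium, pot_medium, lid_large, pot_large, lid_xlarge, pot_xlarge below 0.02 m/s and distance of each of pot_small, pot_medium, pot_large, pot_xlarge, sauce_bottle, salt_shaker from where it was at the start of the episode below 0.04 m and horizontal distance between lid_medium and pot_medium below 0.01 m and z of lid_medium in the frame of pot_medium between 0.064 and 0.072 m and horizontal distance between lid_large and pot_large below 0.01 m and z of lid_large in the frame of pot_large between 0.074 and 0.082 m and horizontal distance between lid_xlarge and pot_xlarge below 0.01 m and z of lid_xlarge in the frame of pot_xlarge between 0.084 and 0.092 m and angle between each of sauce_bottle, salt_shaker's own z axis and vertical below 0.15 rad); the robot touches nothing.
It fails at once if a pot, the sauce bottle or the salt shaker is knocked over (angle between any of pot_small, pot_medium, pot_large, pot_xlarge, sauce_bottle, salt_shaker's own z axis and vertical above 0.5 rad).
It fails at once if a lid is let fall (out of the fingers and faster than 0.5 m/s, a drop of some 13 mm) ((linear speed of lid_small above 0.5 m/s and contact force between the fingers and lid_small below 0.1 N) or (linear speed of lid_medium above 0.5 m/s and contact force between the fingers and lid_medium below 0.1 N) or (linear speed of lid_large above 0.5 m/s and contact force between the fingers and lid_large below 0.1 N) or (linear speed of lid_xlarge above 0.5 m/s and contact force between the fingers and lid_xlarge below 0.1 N)).
It also fails if it takes over 120 s, if anything falls off the work surface, if the arm or the gripper's body presses on something with over 40 N, if the wrist force passes 120 N, or if a joint passes its speed limit or range.

### The arm

A 6-joint arm with a two-finger parallel gripper is mounted at the origin on the work surface. World frame = base frame: x ahead of the robot, y to its left, z up, the work surface at z = 0. Lengths are in m, angles in rad, forces in N, time in s.
With the tool pointing down it reaches from about 0.375 to 0.9 m from the base axis. Payload 3.1 kg.
Tool frame: the origin (TCP) lies where the fingers leave the gripper's body, on its centre line; the fingertips stand 73 mm ahead of it and the grasp point (between the pads) lies 54 mm ahead of it; z points along the fingers, y is the line along which they close (so a half turn about z gives the same grasp; the last joint's range is limited). The gripper opens to 85 mm and grips with 20 to 120 N. Pads are 22 mm wide; open, the fingers measure 114 mm over their backs; the gripper's body (76 mm by 85 mm) begins 54 mm behind the grasp point. The pads swing forward as they close: fully open they stand 13 mm farther back than shut.
Start: joints at [1.038, 0.527, 1.433, -0, 1.181, -0.178], TCP at [0.216, 0.586, 0.304] pointing down, gripper open.
Joint ranges: [-3.08, 3.08], [-0.75, 2.2], [0.22, 2.44], [-1.43, 4.57], [0, 2.65], [-2.85, 2.85]. Speed limits (rad/s): [2.79, 2.79, 3.14, 3.14, 3.14, 3.14].

### API

Orientations are given as a unit quaternion [x, y, z, w].
In Python, from station import manip gives the robot as it stands.
- The arm moves only by the shell command python3 -m crank 'ROWS' [FORCE]. ROWS is JSON, a list of rows, each an object with "dp": the shift along the tool's x, y, z normalised to -1 to 1, where 1 is 50 cm, a list of three; "delta_rot": the turn, a rotation vector about the tool's x, y, z normalised to -1 to 1, where 1 is 2 pi rad, a list of three; "fingers": the opening, from -1 (shut) to 1 (fully open). A call has 1 to 12 rows; each row shifts and turns the commanded pose from where the row before left it, along the tool's axes as they then stand; what a row does not reach is not made up. A row lasts 1/12 s, in which the tool goes at most 41.7 mm and 7.16 degrees, less where a joint would pass 70% of its speed; a pose out of reach is approached as far as the arm can. A call with a number of a shift or a turn outside -1 to 1 is refused whole. A call with a gripper value outside its range is refused whole. The fingers move at their own pace and stop on an object; FORCE is the grip in N (left out, the last holds). Time passes only in rows, so rows that do not move let the fingers close. It gives the time, the measured TCP pose, the force, the opening and the grip force at its end, in the units of the state.
- manip.sense(): the state, without advancing time (a new reading comes with each control period).
- manip.snapshot(name): name is "scene" or "top" or "wrist"; returns (picture, depth): 420x560x3 uint8, red, green, blue; 420x560 float32, m along the optical axis (not along the pixel's ray), 0 where there is no reading.
- manip.camera_model(name): a dict with "fx", "fy", "cx", "cy" (pixels), "k1" (the pictures are not rectified: a ray, as slopes to the right and down, at radius r is drawn at 1 + k1 r^2 times it, then the intrinsics apply), "origin" and "attitude" of the camera in the world. Camera axes: x right, y up, looking along -z (the intrinsics and any distortion apply to the point x, -y, -z); pixel columns grow to the right and rows downward; lengths in m; the calibration is good to about 2 mm. A picture is of the moment at which its call begins: read the wrist's pose just before it. camera_model takes no time and is no camera call; for the wrist camera it gives the pose at the moment of the call.
- manip.sign_off(): hands the job in; it is judged then, once.
The state is a dict: "t": time; "q": joint angles; "qd": joint speeds; "tau": joint torques, N m; "tcp_pos": TCP position; "tool_rot": TCP orientation; "force": force on the tool from outside, world axes, zero at the start; "ft_torque": the same for the moment, N m; "finger_gap": opening from 0.0 (shut) to 1.0 (fully open); "gripper_force": force on a finger pad.
Only numpy, scipy, OpenCV 4.12 (cv2) and the standard library are available. Lean on these libraries where they do the work, as an engineer would, in place of code of your own. Each camera call takes 0.05 s, during which the arm holds its last target. There are 200 camera calls.

## Working session

There is one attempt and no reset: what is moved stays moved. The work goes in short steps, Python scripts to look and compute and a shell command to move; the robot and the scene stay as the last step left them, time stands still between calls to the robot, and variables do not carry over. Pictures are saved under pics/ and viewed, at most 14 in all, crops included, and the job is handed in when it is done.

```bash
mkdir -p pics; ls; python3 - <<'E'
from station import manip
import cv2
s=manip.sense();print({k:s[k] for k in('t','tcp_pos','tool_rot','finger_gap','force')})
for n in('scene','top'):
    im,d=manip.snapshot(n);cv2.imwrite(f'pics/{n}0.png',im[:,:,::-1]);print(manip.camera_model(n))
E
```

```text
pics
{'t': 0.0, 'tcp_pos': array([0.21621208, 0.58578503, 0.30292509]), 'tool_rot': array([ 1.75977802e-01,  9.84393507e-01, -1.04964572e-03, -3.68132482e-04]), 'finger_gap': 1.0000017302067175, 'force': array([ 0.19972969,  0.74547549, -1.17349443])}
{'fx': 442.6712403846846, 'fy': 442.6712403846846, 'cx': 281.00696007638487, 'cy': 202.88277055033384, 'k1': 0.0042178751231060204, 'origin': array([1.11607244, 0.25675691, 0.75890279]), 'attitude': array([0.21530134, 0.29681566, 0.75427175, 0.54462825])}
{'fx': 537.1742062576034, 'fy': 537.1742062576034, 'cx': 279.0399606332243, 'cy': 201.31597376613814, 'k1': -0.12606418271803524, 'origin': array([0.22160087, 0.02146464, 1.34560174]), 'attitude': array([ 0.07710012, -0.0715303 , -0.66902423,  0.7357619 ])}
```

View pics/scene0.png

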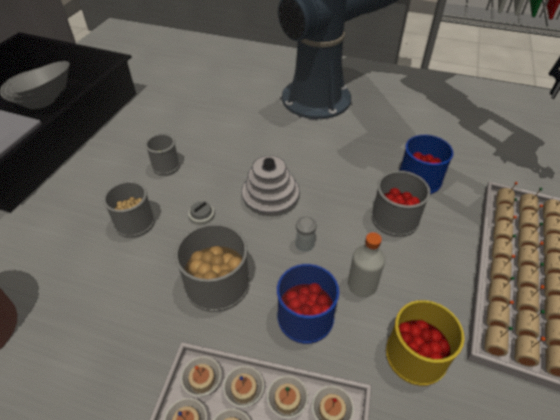

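View pics/top0.png

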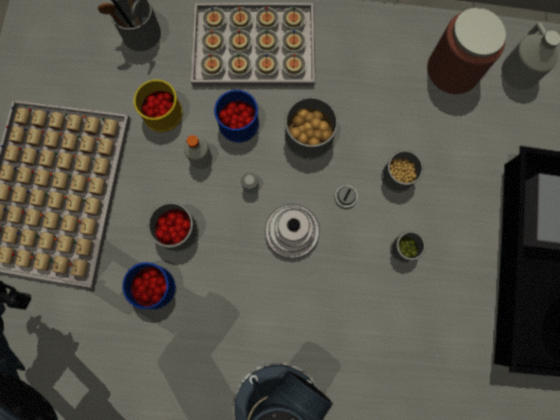

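Both views show the pile in the middle, topmost knob at (294,225) in top and (268,163) in scene. In the top view the grey pots are small (408,247), medium (403,170), large (172,226) and xlarge (311,127). The bottle is at (197,148), the salt shaker at (250,182), and a flat timer-like thing at (346,196).

```bash
cat > h.py <<'E'
from station import manip
import numpy as np, cv2
from scipy.spatial.transform import Rotation as R
from scipy.optimize import least_squares
def cloud(n):
    m=manip.camera_model(n); im,d=manip.snapshot(n)
    K=np.array([[m['fx'],0,m['cx']],[0,m['fy'],m['cy']],[0,0,1]])
    v,u=np.mgrid[:420,:560]
    p=cv2.undistortPoints(np.stack([u,v],-1).reshape(-1,1,2).astype(float),K,np.array([m['k1'],0,0,0.])).reshape(420,560,2)
    P=np.stack([p[...,0]*d,-p[...,1]*d,-d],-1)
    W=R.from_quat(m['attitude']).apply(P.reshape(-1,3)).reshape(420,560,3)+m['origin']
    W[d==0]=np.nan
    return im,W,m
def circ(P,r):
    return least_squares(lambda c:np.hypot(P[:,0]-c[0],P[:,1]-c[1])-r,P[:,:2].mean(0),loss='soft_l1',f_scale=.002).x
def go(target,yaw=None):
    "dp (row units) in tool axes to reach a world TCP point"
    s=manip.sense();r=R.from_quat(s['tool_rot'])
    return r.inv().apply(np.array(target)-s['tcp_pos'])/.5
E
python3 - <<'E'
from h import *
pots=dict(small=(408,247,.08,.0325),medium=(403,170,.09,.0415),large=(172,226,.1,.0515),xlarge=(311,127,.11,.0625))
im,W,m=cloud('top'); im2,W2,m2=cloud('scene')
for n,(u,v,h,r) in pots.items():
    w=W[v-45:v+45,u-45:u+45].reshape(-1,3); P=w[abs(w[:,2]-h)<.006]
    P=P[np.hypot(*(P[:,:2]-np.median(P[:,:2],0)).T)<r*2]
    c=circ(P,r); a=W2.reshape(-1,3); a=a[(abs(a[:,2]-h)<.006)&(np.hypot(a[:,0]-c[0],a[:,1]-c[1])<r+.012)]
    print(n,c.round(4),len(P),circ(a,r).round(4),len(a))
for tag,w in(('top',W),('scene',W2)):
  w=w.reshape(-1,3); w=w[np.hypot(w[:,0]-.44,w[:,1]-0)<.25]
  for z in(.025,.05,.075,.1,.118):
    P=w[abs(w[:,2]-z)<.005]
    if z==.118: k=np.median(P,0)
    if z<.118:continue
    print(tag,'knob',k.round(4),len(P))
  for z,r in((.025,.068),(.05,.057),(.075,.047),(.1,.038),(.118,.013)):
    P=w[(abs(w[:,2]-z)<.006)&(np.hypot(w[:,0]-k[0],w[:,1]-k[1])<r+.015)]
    a=P[:,:2].copy()
    if z<.118:
      # outer edge by min enclosing-ish: convex hull points
      h=cv2.convexHull(a.astype(np.float32))[:,0]; print(z,circ(h,r).round(4),len(a))
    else: print(z,((a.min(0)+a.max(0))/2).round(4))
for nm,(u,v) in dict(bottle=(193,142),salt=(249,178),timer=(346,196),blue1=(149,275),blue2=(237,105)).items(): print(nm,np.nanmedian(W[v-3:v+4,u-3:u+4].reshape(-1,3),0).round(3))
E
```

```text
small [ 0.4151 -0.2796] 172 [ 0.4177 -0.2813] 189
medium [ 0.6041 -0.2544] 216 [ 0.6066 -0.2567] 327
large [0.4058 0.2965] 346 [0.4099 0.2957] 388
xlarge [ 0.6919 -0.0149] 323 [ 0.6938 -0.0164] 635
top knob [0.4347 0.0041 0.1168] 99
0.025 [0.4325 0.0065] 586
0.05 [0.4327 0.0066] 467
0.075 [0.433  0.0026] 375
0.1 [0.4345 0.0045] 691
0.118 [0.4335 0.0042]
scene knob [0.4383 0.0056 0.1177] 86
0.025 [0.4338 0.0066] 705
0.05 [0.4341 0.0076] 605
0.075 [0.4345 0.0029] 455
0.1 [0.435  0.0048] 534
0.118 [0.4354 0.0054]
bottle [0.598 0.257 0.149]
salt [0.544 0.123 0.073]
timer [ 0.533 -0.121  0.027]
blue1 [0.286 0.338 0.057]
blue2 [0.738 0.177 0.056]
```

```bash
python3 -m crank '[{"dp":[0,0,0],"delta_rot":[0,0,-0.0188],"fingers":1},{"dp":[0,0,0],"delta_rot":[0,0,-0.0188],"fingers":1},{"dp":[0,0,0],"delta_rot":[0,0,-0.0188],"fingers":1},{"dp":[-0.0274,-0.0726,0],"delta_rot":[0,0,0],"fingers":1},{"dp":[-0.0274,-0.0726,0],"delta_rot":[0,0,0],"fingers":1},{"dp":[-0.0274,-0.0726,0],"delta_rot":[0,0,0],"fingers":1},{"dp":[-0.0274,-0.0726,0],"delta_rot":[0,0,0],"fingers":1},{"dp":[-0.0274,-0.0726,0],"delta_rot":[0,0,0],"fingers":1},{"dp":[-0.0274,-0.0726,0],"delta_rot":[0,0,0],"fingers":1},{"dp":[-0.0274,-0.0726,0],"delta_rot":[0,0,0],"fingers":1},{"dp":[-0.0274,-0.0726,0],"delta_rot":[0,0,0],"fingers":1}]'
python3 -m crank '[{"dp":[-0.0274,-0.0726,0],"delta_rot":[0,0,0],"fingers":1},{"dp":[-0.0274,-0.0726,0],"delta_rot":[0,0,0],"fingers":1},{"dp":[-0.0274,-0.0726,0],"delta_rot":[0,0,0],"fingers":1},{"dp":[-0.0274,-0.0726,0],"delta_rot":[0,0,0],"fingers":1},{"dp":[-0.0274,-0.0726,0],"delta_rot":[0,0,0],"fingers":1},{"dp":[-0.0274,-0.0726,0],"delta_rot":[0,0,0],"fingers":1},{"dp":[-0.0274,-0.0726,0],"delta_rot":[0,0,0],"fingers":1},{"dp":[-0.0274,-0.0726,0],"delta_rot":[0,0,0],"fingers":1},{"dp":[0,0,0],"delta_rot":[0,0,0],"fingers":1},{"dp":[0,0,0],"delta_rot":[0,0,0],"fingers":1}]'
python3 - <<'E'
from h import *
im,W,m=cloud('wrist');cv2.imwrite('pics/w1.png',im[:,:,::-1])
s=manip.sense();print(s['tcp_pos'],s['tool_rot'],m)
w=W.reshape(-1,3);P=w[(w[:,2]>.112)&(w[:,2]<.125)&(np.hypot(w[:,0]-.435,w[:,1]-.005)<.03)]
if len(P): print(np.median(P,0),(P.min(0)+P.max(0))/2,P.max(0)-P.min(0),len(P))
E
```

```text
t: 1.12
tcp_pos: [0.3264, 0.2943, 0.304]
tool_rot: [-0.001, 1.0, 0.0, 0.0]
force: [1.1, -0.3, -0.9]
finger_gap: 0.998
gripper_force: 0.0
t: 1.95
tcp_pos: [0.4368, 0.0037, 0.3039]
tool_rot: [0.002, 1.0, 0.0, 0.0]
force: [0.2, 0.4, -0.8]
finger_gap: 1.001
gripper_force: 0.0
[0.43579896 0.00510994 0.30369048] [ 9.27616648e-04  9.99999362e-01  3.42884848e-04 -5.45552334e-04] {'fx': 364.21758892573126, 'fy': 364.21758892573126, 'cx': 278.1339370022388, 'cy': 207.31068895705647, 'k1': 0.0032692415877005193, 'origin': array([0.35283623, 0.00344255, 0.37173479]), 'attitude': array([-0.11501158, -0.11540032,  0.69602101,  0.69929239])}
[0.43206071 0.00443245 0.11548072] [0.4328811  0.00441434 0.11475708] [0.02487854 0.02456109 0.00537555] 884
```

View pics/w1.png

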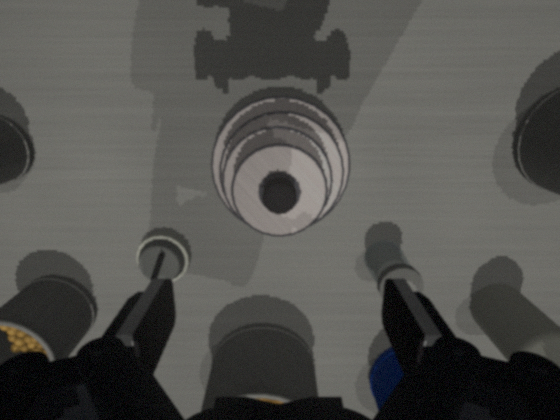

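The wrist view shows the pile with the top knob at (280,190), inside the finger plane, and the area around it clear.

```bash
python3 -m crank '[{"dp":[0.004,-0.001,0.064],"delta_rot":[0,0,0],"fingers":1},{"dp":[0,0,0.064],"delta_rot":[0,0,0],"fingers":1},{"dp":[0,0,0.064],"delta_rot":[0,0,0],"fingers":1},{"dp":[0,0,0.04],"delta_rot":[0,0,0],"fingers":1},{"dp":[0,0,0.024],"delta_rot":[0,0,0],"fingers":1},{"dp":[0,0,0],"delta_rot":[0,0,0],"fingers":1},{"dp":[0,0,0],"delta_rot":[0,0,0],"fingers":-1},{"dp":[0,0,0],"delta_rot":[0,0,0],"fingers":-1},{"dp":[0,0,0],"delta_rot":[0,0,0],"fingers":-1},{"dp":[0,0,0],"delta_rot":[0,0,0],"fingers":-1},{"dp":[0,0,0],"delta_rot":[0,0,0],"fingers":-1},{"dp":[0,0,0],"delta_rot":[0,0,0],"fingers":-1}]' 60
python3 -m crank '[{"dp":[0,0,0],"delta_rot":[0,0,0],"fingers":-1},{"dp":[0,0,0],"delta_rot":[0,0,0],"fingers":-1},{"dp":[0,0,0],"delta_rot":[0,0,0],"fingers":-1}]' 60
```

```text
t: 3.0
tcp_pos: [0.4345, 0.0051, 0.1769]
tool_rot: [-0.0, 1.0, -0.0, 0.001]
force: [-0.1, 0.5, 6.4]
finger_gap: 0.276
gripper_force: 58.5
t: 3.25
tcp_pos: [0.4345, 0.005, 0.1769]
tool_rot: [-0.0, 1.0, -0.0, 0.001]
force: [-1.6, 0.4, 6.5]
finger_gap: 0.271
gripper_force: 58.5
```

```bash
python3 -m crank '[{"dp":[0,0,-0.01],"delta_rot":[0,0,0],"fingers":-1},{"dp":[0,0,-0.03],"delta_rot":[0,0,0],"fingers":-1},{"dp":[0,0,-0.04],"delta_rot":[0,0,0],"fingers":-1},{"dp":[0,0,-0.04],"delta_rot":[0,0,0],"fingers":-1},{"dp":[0,0,0],"delta_rot":[0,0,0],"fingers":-1},{"dp":[0,0,0],"delta_rot":[0,0,0],"fingers":-1}]'
python3 - <<'E'
from h import *
im,W,m=cloud('wrist');cv2.imwrite('pics/w2.png',im[:,:,::-1])
s=manip.sense();print(s['tcp_pos'])
w=W.reshape(-1,3)
# held disc
P=w[(abs(w[:,2]-.16)<.012)&(np.hypot(w[:,0]-.435,w[:,1]-.005)<.06)]
h=cv2.convexHull(P[:,:2].astype(np.float32))[:,0];print('held',circ(h,.038),len(P),np.percentile(P[:,2],[5,50,95]))
A=np.c_[P[:,:2],np.ones(len(P))];print('plane',np.linalg.lstsq(A,P[:,2],rcond=None)[0])
E
```

```text
t: 3.75
tcp_pos: [0.4345, 0.0049, 0.237]
tool_rot: [-0.0, 1.0, -0.0, 0.002]
force: [-0.1, 0.6, -0.8]
finger_gap: 0.269
gripper_force: 58.9
[0.43385716 0.00507424 0.23614474]
held [0.43330805 0.00459994] 12593 [0.15659337 0.15762208 0.16655117]
plane [ 0.00300163 -0.00025497  0.15708927]
```

View pics/w2.png

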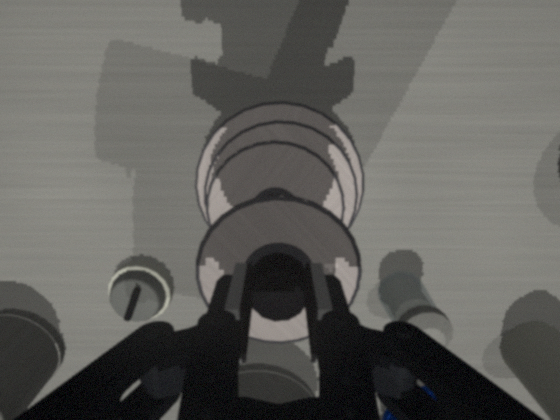

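Wrist view: one lid is held level by its knob at (278,265), and the other three are still piled behind it. Next I'll move toward the small pot and refine its position on the way.

```bash
python3 -m crank '[{"dp":[0,-0.05,0],"delta_rot":[0,0,0],"fingers":-1},{"dp":[0,-0.08,0],"delta_rot":[0,0,0],"fingers":-1},{"dp":[0,-0.08,0],"delta_rot":[0,0,0],"fingers":-1},{"dp":[0,-0.08,0],"delta_rot":[0,0,0],"fingers":-1},{"dp":[0,-0.05,0],"delta_rot":[0,0,0],"fingers":-1},{"dp":[0,-0.02,0],"delta_rot":[0,0,0],"fingers":-1},{"dp":[0,0,0],"delta_rot":[0,0,0],"fingers":-1},{"dp":[0,0,0],"delta_rot":[0,0,0],"fingers":-1}]'
cat >> h.py <<'E'
def look(pot=None,z=None,r=None,held=None,hr=None,name=None):
    im,W,m=cloud('wrist'); s=manip.sense(); w=W.reshape(-1,3); t=s['tcp_pos']; print('tcp',t.round(4))
    if name: cv2.imwrite(f'pics/{name}.png',im[:,:,::-1])
    if pot is not None:
        P=w[(abs(w[:,2]-z)<.007)&(np.hypot(w[:,0]-pot[0],w[:,1]-pot[1])<r+.012)&(np.hypot(w[:,0]-pot[0],w[:,1]-pot[1])>r-.012)]
        c=circ(P,r); print('pot',c.round(4),len(P),np.median(P[:,2]).round(4),'ang',np.ptp(np.arctan2(P[:,1]-c[1],P[:,0]-c[0])).round(2))
    if hr:
        P=w[(abs(w[:,2]-t[2]+.078)<.006)&(np.hypot(w[:,0]-t[0],w[:,1]-t[1])<hr+.015)]
        h=cv2.convexHull(P[:,:2].astype(np.float32))[:,0]
        A=np.c_[P[:,:2]-t[:2],np.ones(len(P))]; print('held-tcp',(circ(h,hr)-t[:2]).round(4),'plane',np.linalg.lstsq(A,P[:,2]-t[2],rcond=None)[0].round(4))
    return im,W
E
python3 -c "
from h import *
look((.4164,-.2805),.08,.0325,hr=.038,name='w3')"
```

```text
t: 4.47
tcp_pos: [0.4332, -0.1741, 0.235]
tool_rot: [0.0, 1.0, 0.001, -0.001]
force: [-0.9, 0.5, -1.2]
finger_gap: 0.272
gripper_force: 59.0
tcp [ 0.4332 -0.1733  0.2351]
pot [ 0.4133 -0.2803] 2687 0.0772 ang 6.28
held-tcp [-0.0015 -0.0008] plane [-0.0053  0.0024 -0.0794]
```

View pics/w3.png

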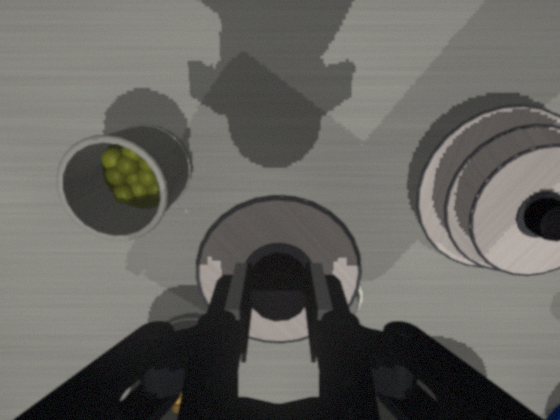

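The small pot's rim is at about (115,185). The held lid hangs clear of it.

```bash
python3 -m crank '[{"dp":[0.012,-0.07,0],"delta_rot":[0,0,0],"fingers":-1},{"dp":[0.012,-0.07,0],"delta_rot":[0,0,0],"fingers":-1},{"dp":[0.0115,-0.053,0],"delta_rot":[0,0,0],"fingers":-1},{"dp":[0,-0.02,0],"delta_rot":[0,0,0],"fingers":-1},{"dp":[0,0,0.02],"delta_rot":[0,0,0],"fingers":-1},{"dp":[0,0,0.03],"delta_rot":[0,0,0],"fingers":-1},{"dp":[0,0,0],"delta_rot":[0,0,0],"fingers":-1},{"dp":[0,0,0],"delta_rot":[0,0,0],"fingers":-1}]'
python3 -m crank '[{"dp":[0,0,0.02],"delta_rot":[0,0,0],"fingers":-1},{"dp":[0,0,0.02],"delta_rot":[0,0,0],"fingers":-1},{"dp":[0,0,0.02],"delta_rot":[0,0,0],"fingers":-1},{"dp":[0,0,0.02],"delta_rot":[0,0,0],"fingers":-1},{"dp":[0,0,0.012],"delta_rot":[0,0,0],"fingers":-1},{"dp":[0,0,0],"delta_rot":[0,0,0],"fingers":-1},{"dp":[0,0,0],"delta_rot":[0,0,0],"fingers":-1}]'
```

```text
t: 5.18
tcp_pos: [0.4162, -0.279, 0.2102]
tool_rot: [-0.001, 1.0, 0.002, -0.001]
force: [0.4, 0.7, -0.3]
finger_gap: 0.274
gripper_force: 59.1
t: 5.77
tcp_pos: [0.4162, -0.2813, 0.1643]
tool_rot: [-0.0, 1.0, 0.001, -0.0]
force: [0.7, 0.5, -0.5]
finger_gap: 0.277
gripper_force: 59.1
```

```bash
python3 -m crank '[{"dp":[0,0,0.004],"delta_rot":[0,0,0],"fingers":-1},{"dp":[0,0,0.003],"delta_rot":[0,0,0],"fingers":-1},{"dp":[0,0,0.002],"delta_rot":[0,0,0],"fingers":-1},{"dp":[0,0,0],"delta_rot":[0,0,0],"fingers":-1}]'
python3 -m crank '[{"dp":[0,0,0.002],"delta_rot":[0,0,0],"fingers":-1},{"dp":[0,0,0],"delta_rot":[0,0,0],"fingers":-1}]'
```

```text
t: 6.1
tcp_pos: [0.4165, -0.2815, 0.1605]
tool_rot: [-0.0, 1.0, -0.0, 0.0]
force: [0.2, 0.4, -1.1]
finger_gap: 0.271
gripper_force: 59.1
t: 6.27
tcp_pos: [0.4165, -0.2815, 0.1603]
tool_rot: [-0.0, 1.0, -0.0, 0.0]
force: [-1.3, -0.0, 5.2]
finger_gap: 0.278
gripper_force: 59.8
```

```bash
python3 -m crank '[{"dp":[0,0,0],"delta_rot":[0,0,0],"fingers":1},{"dp":[0,0,0],"delta_rot":[0,0,0],"fingers":1},{"dp":[0,0,0],"delta_rot":[0,0,0],"fingers":1},{"dp":[0,0,0],"delta_rot":[0,0,0],"fingers":1},{"dp":[0,0,-0.02],"delta_rot":[0,0,0],"fingers":1},{"dp":[0,0,-0.05],"delta_rot":[0,0,0],"fingers":1},{"dp":[0,0,-0.08],"delta_rot":[0,0,0],"fingers":1},{"dp":[0,0,-0.07],"delta_rot":[0,0,0],"fingers":1},{"dp":[-0.01,0.05,0],"delta_rot":[0,0,0],"fingers":1},{"dp":[-0.012,0.08,0],"delta_rot":[0,0,0],"fingers":1},{"dp":[-0.012,0.08,0],"delta_rot":[0,0,0],"fingers":1}]'
python3 -m crank '[{"dp":[0,0.08,0],"delta_rot":[0,0,0],"fingers":1},{"dp":[0,0.07,0],"delta_rot":[0,0,0],"fingers":1},{"dp":[0,0,0],"delta_rot":[0,0,0],"fingers":1},{"dp":[0,0,0],"delta_rot":[0,0,0],"fingers":1}]'
cat >> h.py <<'E'
def knob(c,ztop):
    im,W,m=cloud('wrist'); s=manip.sense(); w=W.reshape(-1,3); print('tcp',s['tcp_pos'].round(4))
    P=w[(abs(w[:,2]-ztop+.002)<.005)&(np.hypot(w[:,0]-c[0],w[:,1]-c[1])<.03)]
    print('knob',((P.min(0)+P.max(0))/2).round(4),np.ptp(P,0).round(4),len(P)); return im
E
python3 -c "
from h import *
im=knob((.434,.003),.093);cv2.imwrite('pics/w4.png',im[:,:,::-1])
im,W,m=cloud('scene');w=W.reshape(-1,3)
P=w[(abs(w[:,2]-.083)<.004)&(np.hypot(w[:,0]-.417,w[:,1]+.281)<.055)]
h=cv2.convexHull(P[:,:2].astype(np.float32))[:,0];print('small on pot',circ(h,.038),len(P),np.linalg.lstsq(np.c_[P[:,:2]-circ(h,.038),np.ones(len(P))],P[:,2],rcond=None)[0])
"
```

```text
t: 7.18
tcp_pos: [0.4339, -0.1764, 0.2711]
tool_rot: [0.001, 1.0, -0.001, 0.002]
force: [0.9, -0.3, 0.2]
finger_gap: 1.002
gripper_force: 0.0
t: 7.52
tcp_pos: [0.433, -0.0995, 0.27]
tool_rot: [-0.002, 1.0, -0.0, 0.0]
force: [0.5, -0.4, -0.4]
finger_gap: 1.003
gripper_force: 0.0
tcp [ 0.4336 -0.101   0.2701]
knob [0.4317 0.002  0.0894] [0.0252 0.0253 0.0068] 970
small on pot [ 0.41839061 -0.28271736] 414 [-0.00072396 -0.00299173  0.08318917]
```

View pics/w4.png

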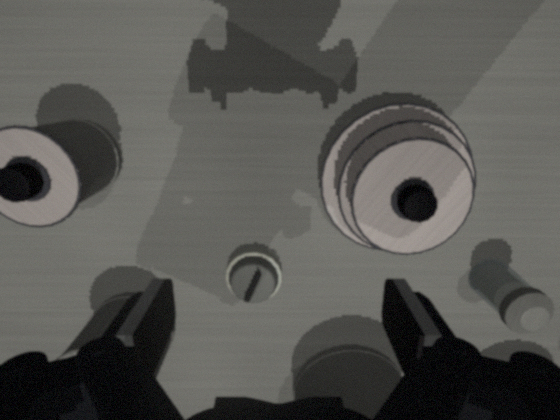

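The small lid sits level on its pot at (20,180). The next knob is at (415,200).

```bash
python3 -m crank '[{"dp":[0,0.07,0],"delta_rot":[0,0,0],"fingers":1},{"dp":[0.001,0.08,0],"delta_rot":[0,0,0],"fingers":1},{"dp":[0,0.056,0],"delta_rot":[0,0,0],"fingers":1},{"dp":[0,0,0.06],"delta_rot":[0,0,0],"fingers":1},{"dp":[0,0,0.08],"delta_rot":[0,0,0],"fingers":1},{"dp":[0,0,0.06],"delta_rot":[0,0,0],"fingers":1},{"dp":[0,0,0.034],"delta_rot":[0,0,0],"fingers":1},{"dp":[0,0,0],"delta_rot":[0,0,0],"fingers":1},{"dp":[0,0,0],"delta_rot":[0,0,0],"fingers":-1},{"dp":[0,0,0],"delta_rot":[0,0,0],"fingers":-1},{"dp":[0,0,0],"delta_rot":[0,0,0],"fingers":-1},{"dp":[0,0,0],"delta_rot":[0,0,0],"fingers":-1}]' 60
python3 -m crank '[{"dp":[0,0,0],"delta_rot":[0,0,0],"fingers":-1},{"dp":[0,0,0],"delta_rot":[0,0,0],"fingers":-1},{"dp":[0,0,0],"delta_rot":[0,0,0],"fingers":-1},{"dp":[0,0,0],"delta_rot":[0,0,0],"fingers":-1}]' 60
```

```text
t: 8.62
tcp_pos: [0.4336, 0.0011, 0.1537]
tool_rot: [-0.0, 1.0, -0.0, 0.002]
force: [-0.5, -0.2, 0.1]
finger_gap: 0.456
gripper_force: 0.0
t: 8.95
tcp_pos: [0.4334, 0.0014, 0.1537]
tool_rot: [-0.0, 1.0, -0.0, 0.001]
force: [-0.4, -0.4, 6.2]
finger_gap: 0.273
gripper_force: 58.4
```

```bash
python3 -m crank '[{"dp":[0,0,-0.01],"delta_rot":[0,0,0],"fingers":-1},{"dp":[0,0,-0.04],"delta_rot":[0,0,0],"fingers":-1},{"dp":[0,0,-0.06],"delta_rot":[0,0,0],"fingers":-1},{"dp":[0,0,-0.06],"delta_rot":[0,0,0],"fingers":-1},{"dp":[0,0,-0.03],"delta_rot":[0,0,0],"fingers":-1},{"dp":[0,0,0],"delta_rot":[0,0,0],"fingers":-1}]'
python3 -m crank '[{"dp":[-0.04,-0.037,0],"delta_rot":[0,0,0],"fingers":-1},{"dp":[-0.056,-0.051,0],"delta_rot":[0,0,0],"fingers":-1},{"dp":[-0.056,-0.051,0],"delta_rot":[0,0,0],"fingers":-1},{"dp":[-0.056,-0.051,0],"delta_rot":[0,0,0],"fingers":-1},{"dp":[-0.056,-0.051,0],"delta_rot":[0,0,0],"fingers":-1},{"dp":[-0.05,-0.045,0],"delta_rot":[0,0,0],"fingers":-1},{"dp":[-0.02,-0.018,0],"delta_rot":[0,0,0],"fingers":-1},{"dp":[0,0,0],"delta_rot":[0,0,0],"fingers":-1},{"dp":[0,0,0],"delta_rot":[0,0,0],"fingers":-1}]'
python3 -c "
from h import *
look((.604,-.255),.088,.0415,hr=.047,name='w5')"
```

```text
t: 9.45
tcp_pos: [0.4343, 0.0014, 0.2559]
tool_rot: [-0.001, 1.0, -0.001, 0.004]
force: [0.4, -0.3, -1.8]
finger_gap: 0.267
gripper_force: 58.9
t: 10.2
tcp_pos: [0.5991, -0.1503, 0.2507]
tool_rot: [0.0, 1.0, 0.001, -0.002]
force: [0.1, 0.4, -1.3]
finger_gap: 0.27
gripper_force: 59.0
tcp [ 0.5984 -0.1494  0.2509]
pot [ 0.6023 -0.2562] 3110 0.0871 ang 6.28
held-tcp [-0.0013 -0.001 ] plane [-0.0066  0.0037 -0.0812]
```

View pics/w5.png

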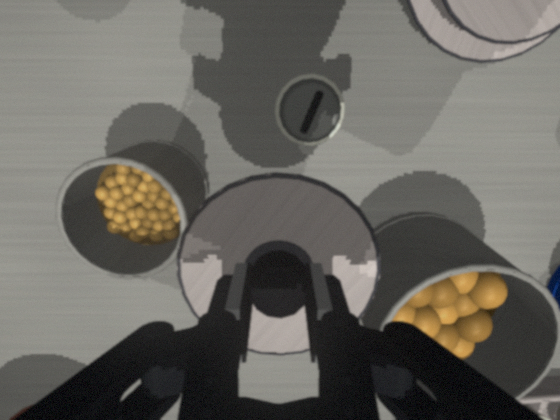

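The medium pot's rim is at (122,217). The medium lid is held level at (278,265).

```bash
python3 -m crank '[{"dp":[-0.011,-0.06,0],"delta_rot":[0,0,0],"fingers":-1},{"dp":[0,-0.07,0],"delta_rot":[0,0,0],"fingers":-1},{"dp":[0,-0.055,0],"delta_rot":[0,0,0],"fingers":-1},{"dp":[0,-0.025,0],"delta_rot":[0,0,0],"fingers":-1},{"dp":[0,0,0.03],"delta_rot":[0,0,0],"fingers":-1},{"dp":[0,0,0.03],"delta_rot":[0,0,0],"fingers":-1},{"dp":[0,0,0],"delta_rot":[0,0,0],"fingers":-1},{"dp":[0,0,0],"delta_rot":[0,0,0],"fingers":-1}]'
python3 -m crank '[{"dp":[0,0,0.02],"delta_rot":[0,0,0],"fingers":-1},{"dp":[0,0,0.02],"delta_rot":[0,0,0],"fingers":-1},{"dp":[0,0,0.02],"delta_rot":[0,0,0],"fingers":-1},{"dp":[0,0,0.015],"delta_rot":[0,0,0],"fingers":-1},{"dp":[0,0,0.008],"delta_rot":[0,0,0],"fingers":-1},{"dp":[0,0,0],"delta_rot":[0,0,0],"fingers":-1},{"dp":[0,0,0],"delta_rot":[0,0,0],"fingers":-1}]'
```

```text
t: 10.92
tcp_pos: [0.6041, -0.2534, 0.2213]
tool_rot: [-0.001, 1.0, 0.001, -0.002]
force: [0.4, 0.1, -0.7]
finger_gap: 0.27
gripper_force: 59.1
t: 11.5
tcp_pos: [0.6054, -0.2553, 0.1805]
tool_rot: [-0.0, 1.0, 0.0, -0.0]
force: [0.1, 0.6, -0.8]
finger_gap: 0.273
gripper_force: 59.1
```

```bash
python3 -m crank '[{"dp":[0,0,0.006],"delta_rot":[0,0,0],"fingers":-1},{"dp":[0,0,0.004],"delta_rot":[0,0,0],"fingers":-1},{"dp":[0,0,0.003],"delta_rot":[0,0,0],"fingers":-1},{"dp":[0,0,0],"delta_rot":[0,0,0],"fingers":-1}]'
python3 -m crank '[{"dp":[0,0,0.003],"delta_rot":[0,0,0],"fingers":-1},{"dp":[0,0,0],"delta_rot":[0,0,0],"fingers":-1}]'
```

```text
t: 11.83
tcp_pos: [0.6053, -0.2553, 0.1742]
tool_rot: [-0.0, 1.0, 0.0, -0.0]
force: [-0.2, -0.8, -0.6]
finger_gap: 0.268
gripper_force: 59.1
t: 12.0
tcp_pos: [0.6054, -0.2553, 0.1728]
tool_rot: [-0.0, 1.0, 0.0, -0.0]
force: [-0.0, 0.5, -0.8]
finger_gap: 0.266
gripper_force: 59.1
```

```bash
python3 -m crank '[{"dp":[0,0,0.002],"delta_rot":[0,0,0],"fingers":-1},{"dp":[0,0,0],"delta_rot":[0,0,0],"fingers":-1}]'
python3 -m crank '[{"dp":[0,0,0.0015],"delta_rot":[0,0,0],"fingers":-1},{"dp":[0,0,0],"delta_rot":[0,0,0],"fingers":-1}]'
```

```text
t: 12.17
tcp_pos: [0.6056, -0.2554, 0.1721]
tool_rot: [-0.0, 1.0, -0.0, 0.0]
force: [-0.5, -0.0, -0.2]
finger_gap: 0.269
gripper_force: 59.2
t: 12.33
tcp_pos: [0.6056, -0.2554, 0.1721]
tool_rot: [-0.0, 1.0, -0.0, 0.0]
force: [-0.9, 0.8, 3.8]
finger_gap: 0.271
gripper_force: 59.5
```

```bash
python3 -m crank '[{"dp":[0,0,0],"delta_rot":[0,0,0],"fingers":1},{"dp":[0,0,0],"delta_rot":[0,0,0],"fingers":1},{"dp":[0,0,0],"delta_rot":[0,0,0],"fingers":1},{"dp":[0,0,0],"delta_rot":[0,0,0],"fingers":1},{"dp":[0,0,-0.02],"delta_rot":[0,0,0],"fingers":1},{"dp":[0,0,-0.05],"delta_rot":[0,0,0],"fingers":1},{"dp":[0,0,-0.08],"delta_rot":[0,0,0],"fingers":1},{"dp":[0,0,-0.05],"delta_rot":[0,0,0],"fingers":1},{"dp":[0.05,0.045,0],"delta_rot":[0,0,0],"fingers":1},{"dp":[0.06,0.054,0],"delta_rot":[0,0,0],"fingers":1}]'
python3 -m crank '[{"dp":[0.06,0.054,0],"delta_rot":[0,0,0],"fingers":1},{"dp":[0.06,0.054,0],"delta_rot":[0,0,0],"fingers":1},{"dp":[0.06,0.054,0],"delta_rot":[0,0,0],"fingers":1},{"dp":[0.053,0.049,0],"delta_rot":[0,0,0],"fingers":1},{"dp":[0,0,0],"delta_rot":[0,0,0],"fingers":1},{"dp":[0,0,0],"delta_rot":[0,0,0],"fingers":1}]'
cat >> h.py <<'E'
def placed(c,ztop,r):
    im,W,m=cloud('scene');w=W.reshape(-1,3)
    P=w[(abs(w[:,2]-ztop)<.005)&(np.hypot(w[:,0]-c[0],w[:,1]-c[1])<r+.017)]
    h=cv2.convexHull(P[:,:2].astype(np.float32))[:,0];k=circ(h,r)
    print('placed (scene)',k.round(4),len(P),np.linalg.lstsq(np.c_[P[:,:2]-k,np.ones(len(P))],P[:,2],rcond=None)[0].round(4))
E
python3 -c "
from h import *
im=knob((.434,.006),.068)
placed((.6066,-.2567),.093,.047)"
```

```text
t: 13.17
tcp_pos: [0.5529, -0.2081, 0.2745]
tool_rot: [0.0, 1.0, -0.003, 0.005]
force: [-0.1, 0.6, -0.2]
finger_gap: 1.0
gripper_force: 0.0
t: 13.67
tcp_pos: [0.4324, -0.0989, 0.2719]
tool_rot: [-0.001, 1.0, 0.0, -0.0]
force: [0.0, 0.3, 0.8]
finger_gap: 1.007
gripper_force: 0.0
tcp [ 0.4343 -0.1004  0.2722]
knob [0.4312 0.0058 0.0646] [0.0251 0.0252 0.0071] 817
placed (scene) [ 0.6065 -0.2562] 1024 [0.0007 0.0014 0.0935]
```

The medium lid is home and level. On to the large lid.

```bash
python3 -m crank '[{"dp":[0.0015,0.07,0],"delta_rot":[0,0,0],"fingers":1},{"dp":[0,0.08,0],"delta_rot":[0,0,0],"fingers":1},{"dp":[0,0.063,0],"delta_rot":[0,0,0],"fingers":1},{"dp":[0,0,0.06],"delta_rot":[0,0,0],"fingers":1},{"dp":[0,0,0.08],"delta_rot":[0,0,0],"fingers":1},{"dp":[0,0,0.08],"delta_rot":[0,0,0],"fingers":1},{"dp":[0,0,0.045],"delta_rot":[0,0,0],"fingers":1},{"dp":[0,0,0.022],"delta_rot":[0,0,0],"fingers":1},{"dp":[0,0,0],"delta_rot":[0,0,0],"fingers":1},{"dp":[0,0,0],"delta_rot":[0,0,0],"fingers":-1},{"dp":[0,0,0],"delta_rot":[0,0,0],"fingers":-1},{"dp":[0,0,0],"delta_rot":[0,0,0],"fingers":-1}]' 70
python3 -m crank '[{"dp":[0,0,0],"delta_rot":[0,0,0],"fingers":-1},{"dp":[0,0,0],"delta_rot":[0,0,0],"fingers":-1},{"dp":[0,0,0],"delta_rot":[0,0,0],"fingers":-1},{"dp":[0,0,0],"delta_rot":[0,0,0],"fingers":-1},{"dp":[0,0,0],"delta_rot":[0,0,0],"fingers":-1}]' 70
```

```text
t: 14.77
tcp_pos: [0.4343, 0.0056, 0.1286]
tool_rot: [-0.0, 1.0, -0.0, 0.001]
force: [0.3, 0.2, 0.1]
finger_gap: 0.607
gripper_force: 0.0
t: 15.18
tcp_pos: [0.4336, 0.0059, 0.1289]
tool_rot: [-0.0, 1.0, -0.0, 0.001]
force: [-1.1, -0.3, 6.6]
finger_gap: 0.267
gripper_force: 68.3
```

```bash
python3 -m crank '[{"dp":[0,0,-0.01],"delta_rot":[0,0,0],"fingers":-1},{"dp":[0,0,-0.04],"delta_rot":[0,0,0],"fingers":-1},{"dp":[0,0,-0.06],"delta_rot":[0,0,0],"fingers":-1},{"dp":[0,0,-0.07],"delta_rot":[0,0,0],"fingers":-1},{"dp":[0,0,-0.06],"delta_rot":[0,0,0],"fingers":-1},{"dp":[0,0,-0.02],"delta_rot":[0,0,0],"fingers":-1},{"dp":[0,0,0],"delta_rot":[0,0,0],"fingers":-1}]'
python3 -m crank '[{"dp":[0.01,0.04,0],"delta_rot":[0,0,0],"fingers":-1},{"dp":[0.01,0.07,0],"delta_rot":[0,0,0],"fingers":-1},{"dp":[0.01,0.07,0],"delta_rot":[0,0,0],"fingers":-1},{"dp":[0.01,0.07,0],"delta_rot":[0,0,0],"fingers":-1},{"dp":[0.01,0.05,0],"delta_rot":[0,0,0],"fingers":-1},{"dp":[0,0.025,0],"delta_rot":[0,0,0],"fingers":-1},{"dp":[0,0,0],"delta_rot":[0,0,0],"fingers":-1},{"dp":[0,0,0],"delta_rot":[0,0,0],"fingers":-1}]'
python3 -c "
from h import *
look((.407,.296),.098,.0515,hr=.057,name='w6')"
```

```text
t: 15.77
tcp_pos: [0.4342, 0.006, 0.2608]
tool_rot: [-0.0, 1.0, -0.001, 0.004]
force: [0.9, -0.3, -2.2]
finger_gap: 0.267
gripper_force: 68.8
t: 16.43
tcp_pos: [0.4071, 0.169, 0.2568]
tool_rot: [-0.001, 1.0, -0.0, -0.001]
force: [-0.4, 0.5, -2.3]
finger_gap: 0.268
gripper_force: 69.0
tcp [0.4074 0.1684 0.2569]
pot [0.4063 0.2942] 4051 0.0973 ang 6.28
held-tcp [-0.0024  0.0003] plane [-0.0051  0.0012 -0.0813]
```

View pics/w6.png

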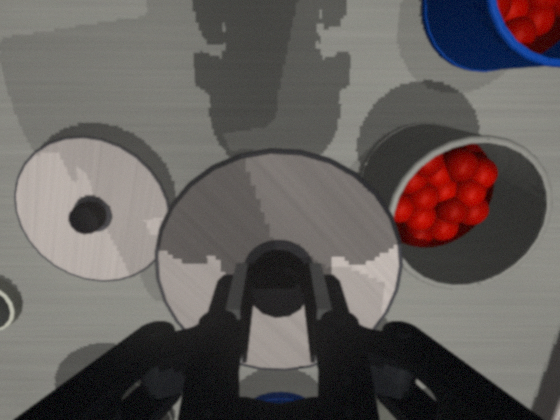

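The large pot's rim is at (472,210), and the large lid is held level at (278,260). The xlarge lid remains on the table at (92,208).

```bash
python3 -m crank '[{"dp":[-0.001,0.06,0],"delta_rot":[0,0,0],"fingers":-1},{"dp":[0,0.07,0],"delta_rot":[0,0,0],"fingers":-1},{"dp":[0,0.065,0],"delta_rot":[0,0,0],"fingers":-1},{"dp":[0,0.04,0],"delta_rot":[0,0,0],"fingers":-1},{"dp":[0,0.0185,0],"delta_rot":[0,0,0],"fingers":-1},{"dp":[0,0,0.03],"delta_rot":[0,0,0],"fingers":-1},{"dp":[0,0,0.03],"delta_rot":[0,0,0],"fingers":-1},{"dp":[0,0,0],"delta_rot":[0,0,0],"fingers":-1},{"dp":[0,0,0],"delta_rot":[0,0,0],"fingers":-1}]'
python3 -m crank '[{"dp":[0,0,0.02],"delta_rot":[0,0,0],"fingers":-1},{"dp":[0,0,0.02],"delta_rot":[0,0,0],"fingers":-1},{"dp":[0,0,0.015],"delta_rot":[0,0,0],"fingers":-1},{"dp":[0,0,0.01],"delta_rot":[0,0,0],"fingers":-1},{"dp":[0,0,0.008],"delta_rot":[0,0,0],"fingers":-1},{"dp":[0,0,0],"delta_rot":[0,0,0],"fingers":-1},{"dp":[0,0,0],"delta_rot":[0,0,0],"fingers":-1}]'
```

```text
t: 17.23
tcp_pos: [0.4081, 0.2939, 0.2269]
tool_rot: [0.0, 1.0, -0.001, -0.001]
force: [0.5, -0.2, -0.8]
finger_gap: 0.267
gripper_force: 69.1
t: 17.82
tcp_pos: [0.4084, 0.2953, 0.1911]
tool_rot: [-0.0, 1.0, -0.0, -0.0]
force: [0.3, -0.3, -1.4]
finger_gap: 0.268
gripper_force: 69.1
```

```bash
python3 -m crank '[{"dp":[0,0,0.007],"delta_rot":[0,0,0],"fingers":-1},{"dp":[0,0,0.006],"delta_rot":[0,0,0],"fingers":-1},{"dp":[0,0,0.002],"delta_rot":[0,0,0],"fingers":-1},{"dp":[0,0,0],"delta_rot":[0,0,0],"fingers":-1}]'
python3 -m crank '[{"dp":[0,0,0.002],"delta_rot":[0,0,0],"fingers":-1},{"dp":[0,0,0],"delta_rot":[0,0,0],"fingers":-1}]'
python3 -m crank '[{"dp":[0,0,0.0015],"delta_rot":[0,0,0],"fingers":-1},{"dp":[0,0,0],"delta_rot":[0,0,0],"fingers":-1}]'
```

```text
t: 18.15
tcp_pos: [0.4082, 0.2953, 0.1834]
tool_rot: [-0.0, 1.0, -0.0, -0.0]
force: [0.8, -0.8, -1.6]
finger_gap: 0.265
gripper_force: 69.1
t: 18.32
tcp_pos: [0.4084, 0.2954, 0.1826]
tool_rot: [-0.0, 1.0, -0.0, -0.0]
force: [-0.8, 0.3, -1.2]
finger_gap: 0.266
gripper_force: 69.1
t: 18.48
tcp_pos: [0.4084, 0.2954, 0.1821]
tool_rot: [-0.0, 1.0, 0.0, 0.0]
force: [0.2, 0.4, -0.1]
finger_gap: 0.268
gripper_force: 69.3
```

```bash
python3 -m crank '[{"dp":[0,0,0.0015],"delta_rot":[0,0,0],"fingers":-1},{"dp":[0,0,0],"delta_rot":[0,0,0],"fingers":-1}]'
python3 -m crank '[{"dp":[0,0,0],"delta_rot":[0,0,0],"fingers":1},{"dp":[0,0,0],"delta_rot":[0,0,0],"fingers":1},{"dp":[0,0,0],"delta_rot":[0,0,0],"fingers":1},{"dp":[0,0,0],"delta_rot":[0,0,0],"fingers":1},{"dp":[0,0,-0.02],"delta_rot":[0,0,0],"fingers":1},{"dp":[0,0,-0.05],"delta_rot":[0,0,0],"fingers":1},{"dp":[0,0,-0.07],"delta_rot":[0,0,0],"fingers":1},{"dp":[0,0,-0.04],"delta_rot":[0,0,0],"fingers":1},{"dp":[-0.01,-0.06,0],"delta_rot":[0,0,0],"fingers":1},{"dp":[-0.01,-0.08,0],"delta_rot":[0,0,0],"fingers":1},{"dp":[-0.01,-0.08,0],"delta_rot":[0,0,0],"fingers":1},{"dp":[-0.01,-0.08,0],"delta_rot":[0,0,0],"fingers":1}]'
python3 -m crank '[{"dp":[-0.01,-0.08,0],"delta_rot":[0,0,0],"fingers":1},{"dp":[0,-0.02,0],"delta_rot":[0,0,0],"fingers":1},{"dp":[0,0,0],"delta_rot":[0,0,0],"fingers":1},{"dp":[0,0,0],"delta_rot":[0,0,0],"fingers":1}]'
python3 -c "
from h import *
im=knob((.432,.006),.043)
placed((.409,.2957),.103,.057)"
```

```text
t: 18.65
tcp_pos: [0.4084, 0.2954, 0.182]
tool_rot: [-0.0, 1.0, 0.0, 0.0]
force: [-1.1, -1.0, 6.6]
finger_gap: 0.265
gripper_force: 69.9
t: 19.65
tcp_pos: [0.4283, 0.1442, 0.2721]
tool_rot: [-0.001, 1.0, 0.0, 0.001]
force: [-0.1, 0.4, -0.4]
finger_gap: 1.006
gripper_force: 0.0
t: 19.98
tcp_pos: [0.4334, 0.0952, 0.2715]
tool_rot: [0.001, 1.0, 0.0, 0.0]
force: [0.2, -0.2, 0.0]
finger_gap: 1.0
gripper_force: 0.0
tcp [0.4333 0.096  0.2714]
knob [0.4307 0.0061 0.0395] [0.0252 0.025  0.0066] 689
placed (scene) [0.4087 0.2958] 1527 [-0.0012  0.0014  0.1034]
```

```bash
python3 -m crank '[{"dp":[0.0025,-0.07,0],"delta_rot":[0,0,0],"fingers":1},{"dp":[0,-0.07,0],"delta_rot":[0,0,0],"fingers":1},{"dp":[0,-0.038,0],"delta_rot":[0,0,0],"fingers":1},{"dp":[0,0,0.06],"delta_rot":[0,0,0],"fingers":1},{"dp":[0,0,0.08],"delta_rot":[0,0,0],"fingers":1},{"dp":[0,0,0.08],"delta_rot":[0,0,0],"fingers":1},{"dp":[0,0,0.07],"delta_rot":[0,0,0],"fingers":1},{"dp":[0,0,0.03],"delta_rot":[0,0,0],"fingers":1},{"dp":[0,0,0.016],"delta_rot":[0,0,0],"fingers":1},{"dp":[0,0,0],"delta_rot":[0,0,0],"fingers":1},{"dp":[0,0,0],"delta_rot":[0,0,0],"fingers":-1},{"dp":[0,0,0],"delta_rot":[0,0,0],"fingers":-1}]' 80
python3 -m crank '[{"dp":[0,0,0],"delta_rot":[0,0,0],"fingers":-1},{"dp":[0,0,0],"delta_rot":[0,0,0],"fingers":-1},{"dp":[0,0,0],"delta_rot":[0,0,0],"fingers":-1},{"dp":[0,0,0],"delta_rot":[0,0,0],"fingers":-1},{"dp":[0,0,0],"delta_rot":[0,0,0],"fingers":-1},{"dp":[0,0,0],"delta_rot":[0,0,0],"fingers":-1}]' 80
```

```text
t: 21.08
tcp_pos: [0.433, 0.0068, 0.1042]
tool_rot: [-0.001, 1.0, -0.0, 0.001]
force: [0.8, -0.6, -0.4]
finger_gap: 0.747
gripper_force: 0.0
t: 21.58
tcp_pos: [0.4327, 0.0063, 0.1045]
tool_rot: [-0.0, 1.0, -0.0, 0.001]
force: [-0.4, 1.0, 10.3]
finger_gap: 0.258
gripper_force: 78.0
```

```bash
python3 -m crank '[{"dp":[0,0,-0.01],"delta_rot":[0,0,0],"fingers":-1},{"dp":[0,0,-0.04],"delta_rot":[0,0,0],"fingers":-1},{"dp":[0,0,-0.07],"delta_rot":[0,0,0],"fingers":-1},{"dp":[0,0,-0.07],"delta_rot":[0,0,0],"fingers":-1},{"dp":[0,0,-0.07],"delta_rot":[0,0,0],"fingers":-1},{"dp":[0,0,-0.05],"delta_rot":[0,0,0],"fingers":-1},{"dp":[0,0,-0.02],"delta_rot":[0,0,0],"fingers":-1},{"dp":[0,0,0],"delta_rot":[0,0,0],"fingers":-1}]'
python3 -m crank '[{"dp":[-0.03,-0.018,0],"delta_rot":[0,0,0],"fingers":-1},{"dp":[-0.055,-0.035,0],"delta_rot":[0,0,0],"fingers":-1},{"dp":[-0.06,-0.038,0],"delta_rot":[0,0,0],"fingers":-1},{"dp":[-0.06,-0.038,0],"delta_rot":[0,0,0],"fingers":-1},{"dp":[-0.06,-0.038,0],"delta_rot":[0,0,0],"fingers":-1},{"dp":[-0.06,-0.038,0],"delta_rot":[0,0,0],"fingers":-1},{"dp":[-0.06,-0.038,0],"delta_rot":[0,0,0],"fingers":-1},{"dp":[-0.06,-0.038,0],"delta_rot":[0,0,0],"fingers":-1},{"dp":[-0.045,-0.028,0],"delta_rot":[0,0,0],"fingers":-1},{"dp":[-0.02,-0.012,0],"delta_rot":[0,0,0],"fingers":-1},{"dp":[0,0,0],"delta_rot":[0,0,0],"fingers":-1},{"dp":[0,0,0],"delta_rot":[0,0,0],"fingers":-1}]'
python3 -c "
from h import *
look((.692,-.016),.108,.0625,hr=.068,name='w7')"
```

```text
t: 22.25
tcp_pos: [0.4332, 0.0061, 0.271]
tool_rot: [-0.0, 1.0, -0.001, 0.003]
force: [0.2, -0.2, -1.5]
finger_gap: 0.261
gripper_force: 78.7
t: 23.25
tcp_pos: [0.6862, -0.1539, 0.2656]
tool_rot: [0.0, 1.0, 0.001, -0.002]
force: [0.5, -0.0, -0.7]
finger_gap: 0.265
gripper_force: 78.7
tcp [ 0.6857 -0.1533  0.266 ]
pot [ 0.6903 -0.0181] 3195 0.1073 ang 6.28
held-tcp [-0.0016 -0.0006] plane [-0.0081  0.0038 -0.0823]
```

View pics/w7.png

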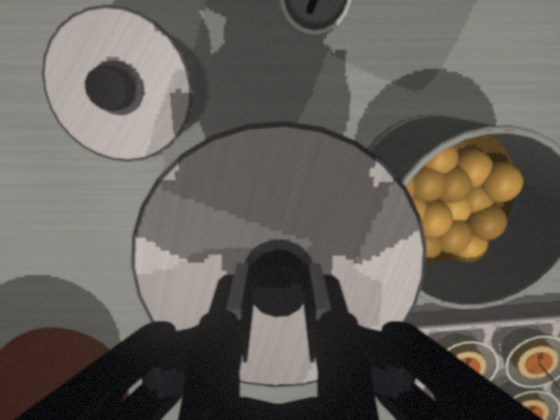

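The xlarge pot's rim is at (490,215). The xlarge lid is held level at (278,255).

```bash
python3 -m crank '[{"dp":[-0.013,0.05,0],"delta_rot":[0,0,0],"fingers":-1},{"dp":[0,0.07,0],"delta_rot":[0,0,0],"fingers":-1},{"dp":[0,0.07,0],"delta_rot":[0,0,0],"fingers":-1},{"dp":[0,0.055,0],"delta_rot":[0,0,0],"fingers":-1},{"dp":[0,0.029,0],"delta_rot":[0,0,0],"fingers":-1},{"dp":[0,0,0.03],"delta_rot":[0,0,0],"fingers":-1},{"dp":[0,0,0.02],"delta_rot":[0,0,0],"fingers":-1},{"dp":[0,0,0],"delta_rot":[0,0,0],"fingers":-1},{"dp":[0,0,0],"delta_rot":[0,0,0],"fingers":-1}]'
python3 -m crank '[{"dp":[0,0,0.02],"delta_rot":[0,0,0],"fingers":-1},{"dp":[0,0,0.02],"delta_rot":[0,0,0],"fingers":-1},{"dp":[0,0,0.015],"delta_rot":[0,0,0],"fingers":-1},{"dp":[0,0,0.015],"delta_rot":[0,0,0],"fingers":-1},{"dp":[0,0,0.008],"delta_rot":[0,0,0],"fingers":-1},{"dp":[0,0,0],"delta_rot":[0,0,0],"fingers":-1},{"dp":[0,0,0],"delta_rot":[0,0,0],"fingers":-1}]'
```

```text
t: 24.05
tcp_pos: [0.6927, -0.0177, 0.242]
tool_rot: [0.0, 1.0, 0.0, -0.002]
force: [-0.1, 0.0, -1.5]
finger_gap: 0.262
gripper_force: 78.9
t: 24.63
tcp_pos: [0.6937, -0.017, 0.2037]
tool_rot: [-0.0, 1.0, 0.0, -0.0]
force: [-0.0, -0.1, -2.4]
finger_gap: 0.262
gripper_force: 78.9
```

```bash
python3 -m crank '[{"dp":[0,0,0.008],"delta_rot":[0,0,0],"fingers":-1},{"dp":[0,0,0.006],"delta_rot":[0,0,0],"fingers":-1},{"dp":[0,0,0.004],"delta_rot":[0,0,0],"fingers":-1},{"dp":[0,0,0],"delta_rot":[0,0,0],"fingers":-1}]'
python3 -m crank '[{"dp":[0,0,0.002],"delta_rot":[0,0,0],"fingers":-1},{"dp":[0,0,0],"delta_rot":[0,0,0],"fingers":-1}]'
python3 -m crank '[{"dp":[0,0,0.0015],"delta_rot":[0,0,0],"fingers":-1},{"dp":[0,0,0],"delta_rot":[0,0,0],"fingers":-1}]'
```

```text
t: 24.97
tcp_pos: [0.6935, -0.0169, 0.1947]
tool_rot: [-0.0, 1.0, 0.0, -0.0]
force: [-0.9, -0.2, -2.1]
finger_gap: 0.262
gripper_force: 78.9
t: 25.13
tcp_pos: [0.6938, -0.017, 0.1941]
tool_rot: [-0.0, 1.0, -0.0, 0.0]
force: [0.5, 0.8, -2.1]
finger_gap: 0.262
gripper_force: 78.9
t: 25.3
tcp_pos: [0.6938, -0.017, 0.1934]
tool_rot: [-0.0, 1.0, -0.0, 0.0]
force: [0.1, -0.2, -1.5]
finger_gap: 0.257
gripper_force: 78.9
```

```bash
python3 -m crank '[{"dp":[0,0,0.0015],"delta_rot":[0,0,0],"fingers":-1},{"dp":[0,0,0],"delta_rot":[0,0,0],"fingers":-1}]'
python3 -m crank '[{"dp":[0,0,0.001],"delta_rot":[0,0,0],"fingers":-1},{"dp":[0,0,0],"delta_rot":[0,0,0],"fingers":-1}]'
```

```text
t: 25.47
tcp_pos: [0.6939, -0.017, 0.1928]
tool_rot: [-0.0, 1.0, -0.0, 0.0]
force: [-0.9, -0.5, -1.1]
finger_gap: 0.26
gripper_force: 79.0
t: 25.63
tcp_pos: [0.6939, -0.017, 0.1927]
tool_rot: [-0.0, 1.0, -0.0, 0.0]
force: [-0.3, 0.7, 0.9]
finger_gap: 0.263
gripper_force: 79.1
```

Contact. Now release, retreat, and check everything.

```bash
python3 -m crank '[{"dp":[0,0,0.001],"delta_rot":[0,0,0],"fingers":-1},{"dp":[0,0,0],"delta_rot":[0,0,0],"fingers":1},{"dp":[0,0,0],"delta_rot":[0,0,0],"fingers":1},{"dp":[0,0,0],"delta_rot":[0,0,0],"fingers":1},{"dp":[0,0,0],"delta_rot":[0,0,0],"fingers":1},{"dp":[0,0,-0.02],"delta_rot":[0,0,0],"fingers":1},{"dp":[0,0,-0.05],"delta_rot":[0,0,0],"fingers":1},{"dp":[0,0,-0.08],"delta_rot":[0,0,0],"fingers":1},{"dp":[0,0,-0.06],"delta_rot":[0,0,0],"fingers":1},{"dp":[0.08,0,0],"delta_rot":[0,0,0],"fingers":1},{"dp":[0.08,0,0],"delta_rot":[0,0,0],"fingers":1},{"dp":[0.08,0,0],"delta_rot":[0,0,0],"fingers":1}]'
python3 -m crank '[{"dp":[0.08,0,0],"delta_rot":[0,0,0],"fingers":1},{"dp":[0.08,0,0],"delta_rot":[0,0,0],"fingers":1},{"dp":[0.08,0,0],"delta_rot":[0,0,0],"fingers":1},{"dp":[0,0,0],"delta_rot":[0,0,0],"fingers":1},{"dp":[0,0,0],"delta_rot":[0,0,0],"fingers":1},{"dp":[0,0,0],"delta_rot":[0,0,0],"fingers":1}]'
python3 -c "
from h import *
for a in (((.6938,-.0164),.113,.068),((.409,.2957),.103,.057),((.6066,-.2567),.093,.047),((.4177,-.2813),.083,.038)): placed(*a)
im,_=manip.snapshot('scene');cv2.imwrite('pics/end.png',im[:,:,::-1])"
```

```text
t: 26.63
tcp_pos: [0.573, -0.0171, 0.2982]
tool_rot: [-0.0, 1.0, -0.0, 0.002]
force: [0.4, -1.3, -1.1]
finger_gap: 0.996
gripper_force: 0.0
t: 27.13
tcp_pos: [0.455, -0.0175, 0.2978]
tool_rot: [-0.0, 1.0, -0.0, 0.002]
force: [0.6, -1.0, -0.2]
finger_gap: 1.001
gripper_force: 0.0
placed (scene) [ 0.6946 -0.0171] 3416 [1.300e-03 1.000e-04 1.136e-01]
placed (scene) [0.409  0.2955] 1522 [-0.0019 -0.0006  0.1034]
placed (scene) [ 0.6064 -0.2563] 1020 [-0.0006  0.002   0.0935]
placed (scene) [ 0.4182 -0.2819] 419 [-0.0046 -0.0021  0.0835]
```

View pics/end.png

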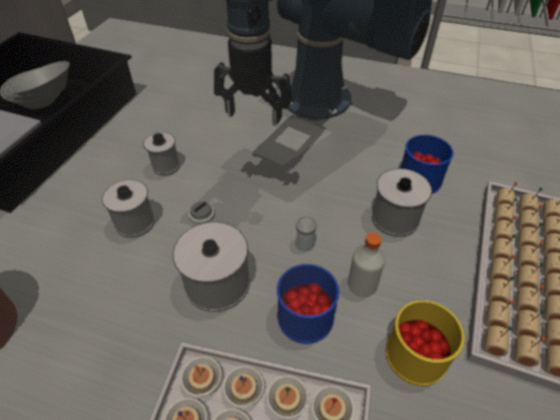

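All four lids sit level on their own pots, knobs at (160,139), (124,191), (404,185) and (210,247). The bottle and salt shaker haven't moved, and the robot is clear.

```bash
python3 -c "
from station import manip
print(manip.sign_off())"
```

```text
the job is handed in; nothing more can be done
None
```

All four lids are on their own pots, and the last camera check showed them level, centred and fully home, with the bottle and salt shaker standing where they were; the job is handed in at about 27 s, though the sign-off returned no verdict.

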